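Start the screw of the mould press

TASK

Get the screw of the small mould press started. First swing the red lever into the yellow-marked detent notch, which lifts the brass nut plate; then turn the crank backward (anticlockwise from above) only until you feel the screw drop off the thread's start, and from there forward (clockwise) one full turn. Finish with the black crank grip still held firmly between the fingers, the crank at rest; leave the cups, the clay and the spanner round the press where they are.

Things in the scene. Friction and masses are not known exactly. Their poses are not given: they have to be found in the camera images.
- lever (a joint): lever angle about its upright pivot (rad), 0 = middle of the marked notch, range +-0.75; negative = knob towards press +y. Starts at -0.72 to -0.5; stays where left. A sprung ball meets a ridge 0.26 either side of 0 (crest at 0.14, about 7 N at the knob), snaps in and stays within 0.03 of 0; pushed on, it leaves on the far side. In the notch the nut plate is up, before it lower.
- lever_knob (a point): centre of the lever's red upright cylindrical knob, 22 mm diameter, 40 mm tall (18 mm above this point, 22 mm below), free all round; the steel arm below it has its upper face 22 mm below this point. It moves on a level circle of 88 mm radius about the lever pivot.
- notch_mark (a point): fixed point on the front edge of the aluminium sector plate at the yellow-marked notch between two steel ridges. Axes = press frame (x away from the robot at yaw 0, y left, z up). Lever pivot: 60 mm from here along +x; screw axis: 118 mm along +x. With the lever in the notch its knob's centre is at x -28, y 0, z +39 mm from here.
- boss_top (a point): fixed point on the upright screw axis at the top of the green boss, 174 mm above the table. Axes = press frame. The press (base 130 x 210 mm, two columns 170 mm apart along y, a plaster mould below the screw) is fixed to the table; its place and yaw (up to 0.3 either way) differ.
- crank_grip (a point): centre of the crank's black upright cylindrical grip, 20 mm diameter, 50 mm tall (23 mm above this point, 27 below), 55 mm from the screw axis; 245 mm above the table at the start, roughly behind the axis. A sleeve free to revolve on its pin; it can slide down between the fingers. Its direction from the axis seen from above, anticlockwise from press +x, is 1.0 rad minus joint screw.
- screw (a joint): turn of the screw (rad), growing clockwise seen from above (forward). Starts at 0.5 to 1.5, its end on a flat land; forward it jams at about 1.6. Turned backward it comes off the land just below 0 and drops; stop at -0.8. From there forward it runs down the nut's thread, 12 mm a turn, to a stop at 8.0. Friction about 0.05 Nm.
- screw_lift (a joint): height of the screw (m): 0 to -0.002 at the start; about -0.012 just after the drop with the nut plate up; about -0.024 one turn on (1 to 2 mm play). The screw weighs 0.8 to 1 kg and drops by that alone: a hard grip that keeps its height holds it up, so keep the fingers loose round the grip or follow it down. With the lever out of the notch it falls deeper, which spoils the job.
- terra_cup: loose terracotta cup, 66 mm diameter, 63 mm tall, right of the press; origin at the centre of its underside. Bystander.
- bisque_cup: loose white cup, 68 mm diameter, 76 mm tall, behind the press; origin at the centre of its underside. Bystander.
- clay_lump: loose grey lump of hard clay, 62 x 59 x 42 mm, left in front of the press; origin at its underside. Bystander.
- spanner_17: loose steel open spanner, 180 mm long, 8 mm thick, right in front of the press; origin at its underside. Bystander.

How it is judged:
By the outcome, as a careful person would: the job done as asked, in the order asked, and still so for the second after the job is handed in, while the arm keeps its last pose, push and grip.
It also fails if it takes over 72 s, if anything falls off the work surface, if the arm or the gripper's body presses on something with over 40 N, if the wrist force passes 120 N, or if a joint passes its speed limit or range.

ROBOT

A 7-joint arm with a two-finger parallel gripper is mounted at the origin on a cart in front of the work surface, level with it; the furniture and walls round the work are solid. World frame = base frame: x ahead of the robot, y to its left, z up, the work surface at z = 0. Lengths are in m, angles in rad, forces in N, time in s.
With the tool pointing down it reaches from about 0.425 to 0.925 m from the base axis. Payload 6.8 kg.
Tool frame: the origin (TCP) lies on the mounting face of the last link; the fingertips stand 173 mm ahead of it and the grasp point (between the pads) lies 155 mm ahead of it; z points along the fingers, y is the line along which they close (so a half turn about z gives the same grasp; the last joint's range is limited). The gripper opens to 85 mm and grips with 20 to 120 N. Pads are 22 mm wide; open, the fingers measure 114 mm over their backs; the gripper's body (76 mm by 85 mm) begins 54 mm behind the grasp point. The pads swing forward as they close: fully open they stand 13 mm farther back than shut.
Start: joints at [-1.39, 0.477, 0.022, 1.555, -0.011, 1.109, -0.083], TCP at [0.192, 0.647, 0.405] pointing down, gripper open.
Joint ranges: [-2.96, 2.96], [-0.34, 2.1], [-1.41, 1.46], [0.24, 2.44], [-1.37, 4.51], [0.17, 1.92], [-2.96, 2.96]. Speed limits (rad/s): [2.39, 2.39, 3.14, 3.14, 3.14, 3.14, 3.14].

INTERFACE

Orientations are given as a rotation vector (axis times angle).
In Python, from bench import r gives the robot as it stands.
- The arm moves only by the tool arm_command, never from a script. Its argument "plan" is a list of rows, each an object of numbers: "claw": the closure, from 0 (fully open) to 1 (shut); "tx", "ty", "tz": the shift along the tool's x, y, z in m; "ax", "ay", "az": the turn, a rotation vector about the tool's x, y, z in degrees. A call has exactly 10 rows; each row shifts and turns the commanded pose from where the row before left it, along the tool's axes as they then stand; what a row does not reach is not made up. A row lasts 1/12 s, in which the tool goes at most 41.7 mm and 7.16 degrees, less where a joint would pass 70% of its speed; a pose out of reach is approached as far as the arm can. A call is refused whole if a number of a shift passes 0.0417 or a number of a turn 7.16, either way. A call with a gripper value outside its range is refused whole. The fingers move at their own pace and stop on an object; "squeeze" is the grip in N (left out, the last holds). Time passes only in rows, so rows that do not move let the fingers close, or fill a call up. It gives the time, the measured TCP pose, the force, the opening and the grip force at its end, in the units of the state.
- r.get_obs(): the state, without advancing time (a new reading comes with each control period).
- r.grab_frame(name): name is "scene" or "top" or "wrist"; returns the picture (400x640x3 uint8, red, green, blue); there is no depth.
- r.camera_model(name): a dict with "fx", "fy", "cx", "cy" (pixels), "position" and "orientation" of the camera in the world; the wrist camera has in their place "tool_from_camera" (4x4, takes a point from camera to tool coordinates, whose origin is the TCP and whose axes are the flange's). Camera axes: x right, y up, looking along -z (the intrinsics and any distortion apply to the point x, -y, -z); pixel columns grow to the right and rows downward; lengths in m; the calibration is good to about 2 mm. The wrist camera is an equidistant fisheye: a pixel r from the principal point sees the ray r / f radians off the axis. A picture is of the moment at which its call begins: read the wrist's pose just before it. camera_model takes no time and is no camera call.
- r.hand_in(): hands the job in; it is judged then, once.
Trained networks look in the newest picture that a camera, given by its name, has taken for a name from the list of things; names that differ only in an ending like _2 or _b are one class to them, and where a whole thing is asked for, a point or a joint stands for the part that bears it (a point fixed in the world has none). Each returns a list of dicts, best first, with "confidence" (0 to 1); they miss things now and then, are a little off and sometimes report something else, mostly with a low value. They report only what shows in the picture. A call takes as long as a camera call.
- r.boxes_of(target, camera): "location" ([x, y, z] in m, in the coordinates of the camera as it stood for that picture, good to about 4 mm: the middle of the surface that is visible of it).
- r.tip_of(target, camera): "location" ([x, y, z] in m, in the coordinates of the camera as it stood for that picture, good to about 4 mm: a listed point, or the origin of a listed thing).
The state is a dict: "clock": time; "joints": joint angles; "qvel": joint speeds; "tau": joint torques, N m; "tcp_pos": TCP position; "orientation": TCP orientation; "contact_force": force on the tool from outside, world axes, zero at the start; "moment": the same for the moment, N m; "grip_width": finger opening in m; "gripper_force": force on a finger pad.
Only numpy, scipy, OpenCV 4.12 (cv2) and the standard library are available. Lean on these libraries where they do the work, as an engineer would, in place of code of your own. Each camera call takes 0.05 s, during which the arm holds its last target. There are 200 camera calls.

## Working session

There is one attempt and no reset: what is moved stays moved. The work goes in short steps, Python scripts to look and compute and a tool call to move; the robot and the scene stay as the last step left them, time stands still between calls to the robot, and variables do not carry over. Pictures are saved under pics/ and viewed, at most 10 in all, crops included, and the job is handed in when it is done.

Besides the shell and the picture viewer there is one more tool, called after "Call:" in YAML: its name, and indented under it one key for each argument. arm_command: Moves the arm, as the interface text tells. Its arguments: {"type":"object","properties":{"plan":{"type":"array","items":{"type":"object","properties":{"claw":{"type":"number"},"tx":{"type":"number"},"ty":{"type":"number"},"tz":{"type":"number"},"ax":{"type":"number"},"ay":{"type":"number"},"az":{"type":"number"}}}},"squeeze":{"type":"number"}},"required":["plan"]}

```bash
mkdir -p pics; cat > h.py <<'E'
from bench import r
import numpy as np, cv2
from scipy.spatial.transform import Rotation as R
def camT(n,o=None):
    m=r.camera_model(n)
    if n=="wrist":
        o=o or r.get_obs(); T=np.eye(4); T[:3,:3]=R.from_rotvec(o["orientation"]).as_matrix(); T[:3,3]=o["tcp_pos"]
        return T@np.array(m["tool_from_camera"])
    T=np.eye(4); q=np.array(m["orientation"]); T[:3,:3]=R.from_rotvec(q).as_matrix() if q.shape==(3,) else (R.from_quat(q).as_matrix() if q.shape==(4,) else q); T[:3,3]=m["position"]; return T
def tips(names,cam,o=None):
    T=camT(cam,o); 
    for n in names:
        for d in r.tip_of(n,cam)[:2]: print(cam,n,round(d["confidence"],2),np.round((T@np.append(d["location"],1))[:3],4))
def save(n,f): cv2.imwrite("pics/"+f,cv2.cvtColor(n,cv2.COLOR_RGB2BGR))
E
python3 - <<'E'
from h import *
o=r.get_obs(); print({k:np.round(v,3) for k,v in o.items()})
for c in ("top","scene"):
    print(r.camera_model(c)); f=r.grab_frame(c); save(f,c+"0.png")
    tips(["notch_mark","boss_top","lever_knob","crank_grip"],c)
print(r.camera_model("wrist"))
E
```

```text
{'clock': np.float64(0.0), 'joints': array([-1.39 ,  0.478,  0.022,  1.556, -0.012,  1.109, -0.083]), 'qvel': array([-0.001,  0.001, -0.   ,  0.001,  0.   ,  0.001, -0.001]), 'tau': array([ 0.0000e+00, -5.9645e+01,  1.6080e+00, -2.8120e+01,  1.2000e-02,
        9.0000e-03, -0.0000e+00]), 'tcp_pos': array([0.192, 0.647, 0.404]), 'orientation': array([-4.520e-01, -3.109e+00,  3.000e-03]), 'contact_force': array([0.276, 0.93 , 1.296]), 'moment': array([ 0.04 ,  0.002, -0.046]), 'gripper_force': np.float64(0.0), 'grip_width': np.float64(0.085)}
{'fx': 478.7171725704569, 'fy': 478.7171725704569, 'cx': 326.29432096707706, 'cy': 197.95557032077554, 'position': array([ 0.39256595, -0.02543496,  1.14576374]), 'orientation': array([ 0.13409846, -0.1638457 , -1.59227058])}
top notch_mark 0.55 [ 0.4769 -0.0209  0.1439]
top boss_top 0.85 [ 0.5998 -0.0095  0.1683]
top lever_knob 0.7 [ 0.4765 -0.0222  0.1422]
top crank_grip 0.84 [0.6423 0.0136 0.2436]
{'fx': 406.55951778928784, 'fy': 406.55951778928784, 'cx': 320.2451078975154, 'cy': 196.3318931773663, 'position': array([ 0.1109619 , -0.39568729,  0.82303224]), 'orientation': array([ 0.6806824 , -0.34964036, -0.89741365])}
scene notch_mark 0.82 [ 0.4757 -0.03    0.1388]
scene notch_mark 0.66 [0.463  0.0239 0.1758]
scene boss_top 0.95 [ 0.5938 -0.0102  0.1723]
scene lever_knob 0.87 [0.461  0.0221 0.1751]
scene crank_grip 0.61 [0.6429 0.0079 0.239 ]
{'fx': 309.70691628693146, 'fy': 309.70691628693146, 'cx': 314.4950338033878, 'cy': 199.4929090867214, 'tool_from_camera': array([[-9.28683532e-05,  9.57997706e-01,  2.86775849e-01,
         7.22245119e-02],
       [ 9.99999984e-01,  4.57271969e-05,  1.71080662e-04,
         1.64510148e-04],
       [ 1.50781426e-04,  2.86775860e-01, -9.57997695e-01,
         3.07527403e-02],
       [ 0.00000000e+00,  0.00000000e+00,  0.00000000e+00,
         1.00000000e+00]])}
```

View pics/top0.png

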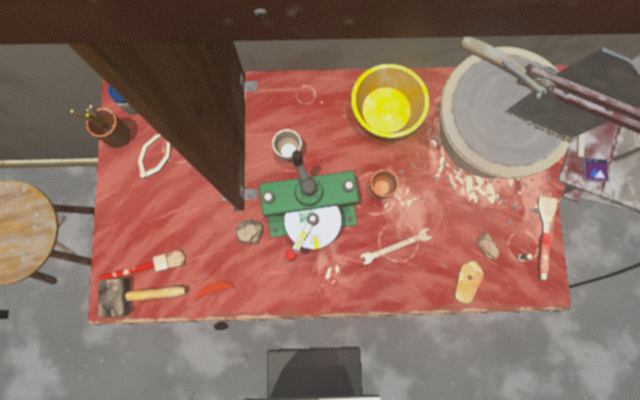

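View pics/scene0.png

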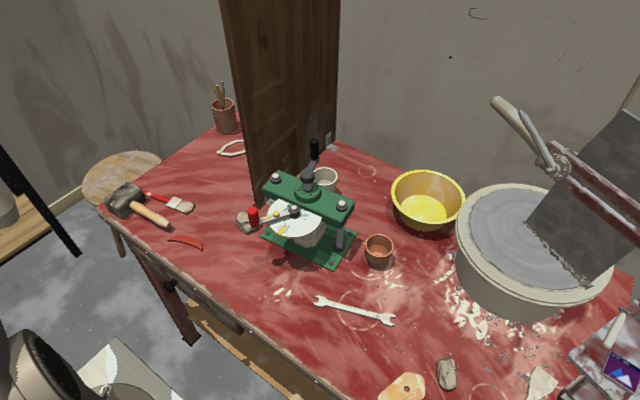

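The top view shows the press around (310,190), with the red knob at (291,254) left of the yellow mark at (316,240). A tall upright panel stands left of the press, its foot at columns ~243. The scene view agrees: knob at (253,215), black grip at (314,150). I'm moving the arm over the knob.

Call:
arm_command:
  plan:
    - {"claw": 0,"tx": -0.0215,"ty": -0.026}
    - {"claw": 0,"tx": -0.0215,"ty": -0.026}
    - {"claw": 0,"tx": -0.0215,"ty": -0.026}
    - {"claw": 0,"tx": -0.0215,"ty": -0.026}
    - {"claw": 0,"tx": -0.0215,"ty": -0.026}
    - {"claw": 0,"tx": -0.0215,"ty": -0.026}
    - {"claw": 0,"tx": -0.0215,"ty": -0.026}
    - {"claw": 0,"tx": -0.0215,"ty": -0.026}
    - {"claw": 0,"tx": -0.0215,"ty": -0.026}
    - {"claw": 0,"tx": -0.0215,"ty": -0.026}

```text
invalid input at $.plan[0]: expected keys claw, tx, ty, tz, ax, ay, az
```

Call:
arm_command:
  plan:
    - {"claw": 0,"tx": -0.0215,"ty": -0.026}
    - {"claw": 0,"tx": -0.0215,"ty": -0.026}
    - {"claw": 0,"tx": -0.0215,"ty": -0.026}
    - {"claw": 0,"tx": -0.0215,"ty": -0.026}
    - {"claw": 0,"tx": -0.0215,"ty": -0.026}
    - {"claw": 0,"tx": -0.0215,"ty": -0.026}
    - {"claw": 0,"tx": -0.0215,"ty": -0.026}
    - {"claw": 0,"tx": -0.01,"ty": -0.014}
    - {"claw": 0}
    - {"claw": 0}

```text
invalid input at $.plan[0]: expected keys claw, tx, ty, tz, ax, ay, az
```

```bash
python3 - <<'E'
from h import *
o=r.get_obs(); print(o["tcp_pos"],o["orientation"],np.round(o["joints"],2),o["clock"])
f=r.grab_frame("wrist"); save(f,"w1.png")
tips(["notch_mark","boss_top","lever_knob","crank_grip"],"wrist",o)
# door foot edge from top image
T=camT("top"); m=r.camera_model("top")
for p in [(243,205),(243,87)]:
    d=T[:3,:3]@np.array([(p[0]-m["cx"])/m["fx"],-(p[1]-m["cy"])/m["fy"],-1]); print("door",T[:3,3]-d*T[2,3]/d[2])
E
```

```text
[0.19224427 0.64705454 0.40468815] [-4.52140640e-01 -3.10885681e+00  2.15886320e-05] [-1.39  0.48  0.02  1.56 -0.01  1.11 -0.08] 0.5
wrist boss_top 0.3 [ 0.5318  0.1343 -0.0009]
door [0.59918779 0.15206292 0.        ]
door [0.90397201 0.15339416 0.        ]
```

Call:
arm_command:
  plan:
    - {"claw": 0,"tx": -0.0215,"ty": -0.026,"tz": 0,"ax": 0,"ay": 0,"az": 0}
    - {"claw": 0,"tx": -0.0215,"ty": -0.026,"tz": 0,"ax": 0,"ay": 0,"az": 0}
    - {"claw": 0,"tx": -0.0215,"ty": -0.026,"tz": 0,"ax": 0,"ay": 0,"az": 0}
    - {"claw": 0,"tx": -0.0215,"ty": -0.026,"tz": 0,"ax": 0,"ay": 0,"az": 0}
    - {"claw": 0,"tx": -0.0215,"ty": -0.026,"tz": 0,"ax": 0,"ay": 0,"az": 0}
    - {"claw": 0,"tx": -0.0215,"ty": -0.026,"tz": 0,"ax": 0,"ay": 0,"az": 0}
    - {"claw": 0,"tx": -0.0215,"ty": -0.026,"tz": 0,"ax": 0,"ay": 0,"az": 0}
    - {"claw": 0,"tx": -0.0215,"ty": -0.026,"tz": 0,"ax": 0,"ay": 0,"az": 0}
    - {"claw": 0,"tx": -0.0215,"ty": -0.026,"tz": 0,"ax": 0,"ay": 0,"az": 0}
    - {"claw": 0,"tx": -0.0215,"ty": -0.026,"tz": 0,"ax": 0,"ay": 0,"az": 0}

```text
clock: 1.58
tcp_pos: [0.3247, 0.335, 0.405]
orientation: [0.452, 3.109, 0.001]
contact_force: [0.3, 0.2, 0.3]
grip_width: 0.0853
gripper_force: 0.0
```

Call:
arm_command:
  plan:
    - {"claw": 0,"tx": -0.0215,"ty": -0.026,"tz": 0,"ax": 0,"ay": 0,"az": 0}
    - {"claw": 0,"tx": -0.0215,"ty": -0.026,"tz": 0,"ax": 0,"ay": 0,"az": 0}
    - {"claw": 0,"tx": -0.0215,"ty": -0.026,"tz": 0,"ax": 0,"ay": 0,"az": 0}
    - {"claw": 0,"tx": -0.0215,"ty": -0.026,"tz": 0,"ax": 0,"ay": 0,"az": 0}
    - {"claw": 0,"tx": -0.0215,"ty": -0.026,"tz": 0,"ax": 0,"ay": 0,"az": 0}
    - {"claw": 0,"tx": -0.0215,"ty": -0.026,"tz": 0,"ax": 0,"ay": 0,"az": 0}
    - {"claw": 0,"tx": -0.0215,"ty": -0.026,"tz": 0,"ax": 0,"ay": 0,"az": 0}
    - {"claw": 0,"tx": -0.01,"ty": -0.014,"tz": 0,"ax": 0,"ay": 0,"az": 0}
    - {"claw": 0,"tx": 0,"ty": 0,"tz": 0,"ax": 0,"ay": 0,"az": 0}
    - {"claw": 0,"tx": 0,"ty": 0,"tz": 0,"ax": 0,"ay": 0,"az": 0}

```text
clock: 2.42
tcp_pos: [0.4225, 0.1023, 0.4049]
orientation: [0.456, 3.108, 0.001]
contact_force: [0.4, 0.6, -0.4]
grip_width: 0.0854
gripper_force: 0.0
```

```bash
python3 - <<'E'
from h import *
o=r.get_obs(); print(o["tcp_pos"],o["orientation"],np.round(o["joints"],2),o["clock"])
f=r.grab_frame("wrist"); save(f,"w1.png")
tips(["notch_mark","boss_top","lever_knob","crank_grip"],"wrist",o)
E
```

```text
[0.4224582  0.10232948 0.40489951] [4.55967792e-01 3.10803799e+00 9.29096875e-04] [-0.72  0.06  0.36  2.12 -0.03  0.96  0.93] 2.4167
wrist lever_knob 0.66 [0.4582 0.029  0.1777]
```

View pics/w1.png

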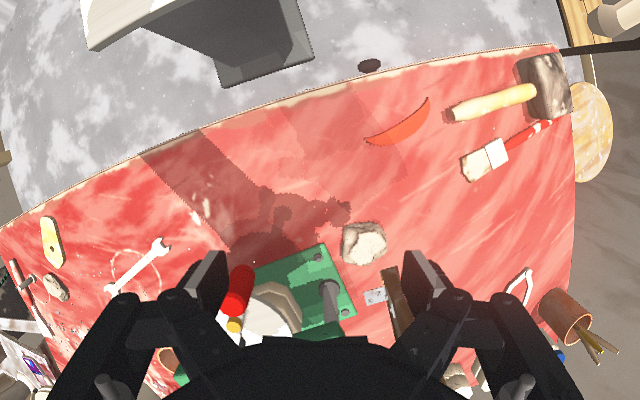

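The wrist view puts the red knob at (235,303), left of the hand's middle, with the clay lump at (365,243) clear of the fingers. I'm centring over the knob, turning with the lever's tangent, and descending.

Call:
arm_command:
  plan:
    - {"claw": 0,"tx": -0.019,"ty": -0.021,"tz": 0,"ax": 0,"ay": 0,"az": 0}
    - {"claw": 0,"tx": -0.019,"ty": -0.021,"tz": 0,"ax": 0,"ay": 0,"az": 0}
    - {"claw": 0,"tx": -0.0195,"ty": -0.021,"tz": 0,"ax": 0,"ay": 0,"az": 0}
    - {"claw": 0,"tx": 0,"ty": 0,"tz": 0,"ax": 0,"ay": 0,"az": 4}
    - {"claw": 0,"tx": 0,"ty": 0,"tz": 0,"ax": 0,"ay": 0,"az": 4}
    - {"claw": 0,"tx": 0,"ty": 0,"tz": 0,"ax": 0,"ay": 0,"az": 3.7}
    - {"claw": 0,"tx": 0,"ty": 0,"tz": 0.015,"ax": 0,"ay": 0,"az": 0}
    - {"claw": 0,"tx": 0,"ty": 0,"tz": 0.015,"ax": 0,"ay": 0,"az": 0}
    - {"claw": 0,"tx": 0,"ty": 0,"tz": 0,"ax": 0,"ay": 0,"az": 0}
    - {"claw": 0,"tx": 0,"ty": 0,"tz": 0,"ax": 0,"ay": 0,"az": 0}

```text
clock: 3.5
tcp_pos: [0.4592, 0.0269, 0.3743]
orientation: [-0.764, -3.046, 0.002]
contact_force: [0.3, 0.3, 0.5]
grip_width: 0.0853
gripper_force: 0.0
```

```bash
python3 - <<'E'
from h import *
o=r.get_obs(); print(o["tcp_pos"],o["orientation"],np.round(o["joints"],2),o["clock"])
f=r.grab_frame("wrist"); save(f,"w2.png")
tips(["notch_mark","boss_top","lever_knob","crank_grip"],"wrist",o)
E
```

```text
[0.45923393 0.02689527 0.37434217] [-7.64354773e-01 -3.04560688e+00  1.65872287e-03] [-0.61  0.16  0.47  2.11 -0.09  0.89  0.99] 3.5
wrist notch_mark 0.86 [ 0.476  -0.0243  0.1462]
wrist lever_knob 0.89 [0.4575 0.0315 0.1775]
wrist lever_knob 0.54 [ 6.343e-01 -1.855e-01  1.000e-04]
```

View pics/w2.png

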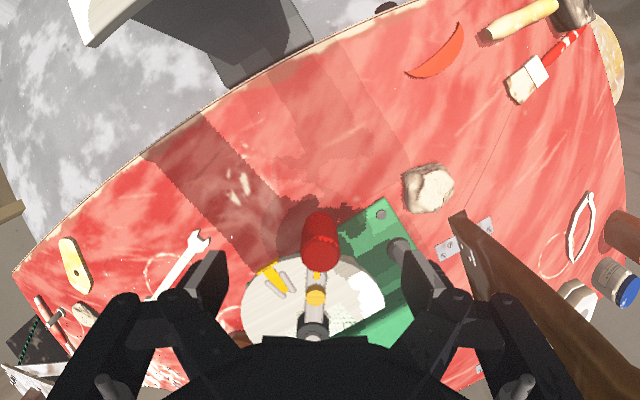

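The knob's top is at (320,252) on the hand's centre line, between the open fingers. The yellow mark shows at (270,275). Descending and closing.

Call:
arm_command:
  plan:
    - {"claw": 0,"tx": 0,"ty": 0.001,"tz": 0.019,"ax": 0,"ay": 0,"az": 0}
    - {"claw": 0,"tx": 0,"ty": 0,"tz": 0.019,"ax": 0,"ay": 0,"az": 0}
    - {"claw": 1,"tx": 0,"ty": 0,"tz": 0,"ax": 0,"ay": 0,"az": 0}
    - {"claw": 1,"tx": 0,"ty": 0,"tz": 0,"ax": 0,"ay": 0,"az": 0}
    - {"claw": 1,"tx": 0,"ty": 0,"tz": 0,"ax": 0,"ay": 0,"az": 0}
    - {"claw": 1,"tx": 0,"ty": 0,"tz": 0,"ax": 0,"ay": 0,"az": 0}
    - {"claw": 1,"tx": 0,"ty": 0,"tz": 0,"ax": 0,"ay": 0,"az": 0}
    - {"claw": 1,"tx": 0,"ty": 0,"tz": 0,"ax": 0,"ay": 0,"az": 0}
    - {"claw": 1,"tx": 0,"ty": 0,"tz": 0,"ax": 0,"ay": 0,"az": 0}
    - {"claw": 1,"tx": 0,"ty": 0,"tz": 0,"ax": 0,"ay": 0,"az": 0}
  squeeze: 30

```text
clock: 4.58
tcp_pos: [0.4604, 0.0275, 0.3377]
orientation: [0.766, 3.045, 0.003]
contact_force: [-0.8, 1.1, 5.9]
grip_width: 0.0212
gripper_force: 29.1
```

Call:
arm_command:
  plan:
    - {"claw": 1,"tx": 0,"ty": 0,"tz": 0,"ax": 0,"ay": 0,"az": 1.5}
    - {"claw": 1,"tx": 0,"ty": -0.004,"tz": 0,"ax": 0,"ay": 0,"az": -2.6}
    - {"claw": 1,"tx": 0,"ty": -0.004,"tz": 0,"ax": 0,"ay": 0,"az": -2.6}
    - {"claw": 1,"tx": 0,"ty": -0.004,"tz": 0,"ax": 0,"ay": 0,"az": -2.6}
    - {"claw": 1,"tx": 0,"ty": -0.004,"tz": 0,"ax": 0,"ay": 0,"az": -2.6}
    - {"claw": 1,"tx": 0,"ty": -0.004,"tz": 0,"ax": 0,"ay": 0,"az": -2.6}
    - {"claw": 1,"tx": 0,"ty": -0.004,"tz": 0,"ax": 0,"ay": 0,"az": -2.6}
    - {"claw": 1,"tx": 0,"ty": -0.004,"tz": 0,"ax": 0,"ay": 0,"az": -2.6}
    - {"claw": 1,"tx": 0,"ty": -0.004,"tz": 0,"ax": 0,"ay": 0,"az": -2.6}
    - {"claw": 1,"tx": 0,"ty": -0.004,"tz": 0,"ax": 0,"ay": 0,"az": -2.6}

```text
clock: 5.42
tcp_pos: [0.449, -0.0053, 0.3378]
orientation: [0.168, 3.134, 0.004]
contact_force: [0.4, 7.5, 3.3]
grip_width: 0.0211
gripper_force: 29.5
```

Call:
arm_command:
  plan:
    - {"claw": 1,"tx": 0,"ty": -0.0037,"tz": 0,"ax": 0,"ay": 0,"az": -2.4}
    - {"claw": 1,"tx": 0,"ty": -0.0037,"tz": 0,"ax": 0,"ay": 0,"az": -2.4}
    - {"claw": 1,"tx": 0,"ty": -0.0037,"tz": 0,"ax": 0,"ay": 0,"az": -2.4}
    - {"claw": 1,"tx": 0,"ty": -0.0037,"tz": 0,"ax": 0,"ay": 0,"az": -2.4}
    - {"claw": 1,"tx": 0,"ty": -0.0037,"tz": 0,"ax": 0,"ay": 0,"az": -2.4}
    - {"claw": 1,"tx": 0,"ty": -0.0037,"tz": 0,"ax": 0,"ay": 0,"az": -2.4}
    - {"claw": 1,"tx": 0,"ty": 0,"tz": 0,"ax": 0,"ay": 0,"az": 0}
    - {"claw": 1,"tx": 0,"ty": 0,"tz": 0,"ax": 0,"ay": 0,"az": 0}
    - {"claw": 1,"tx": 0,"ty": 0,"tz": 0,"ax": 0,"ay": 0,"az": 0}
    - {"claw": 1,"tx": 0,"ty": 0,"tz": 0,"ax": 0,"ay": 0,"az": 0}

```text
clock: 6.25
tcp_pos: [0.4489, -0.028, 0.3377]
orientation: [-0.221, 3.131, 0.001]
contact_force: [0.7, 4.9, 5.5]
grip_width: 0.0213
gripper_force: 29.9
```

Call:
arm_command:
  plan:
    - {"claw": 0.6,"tx": 0,"ty": 0,"tz": 0,"ax": 0,"ay": 0,"az": 0}
    - {"claw": 0.4,"tx": 0,"ty": 0,"tz": 0,"ax": 0,"ay": 0,"az": 0}
    - {"claw": 0,"tx": 0,"ty": 0,"tz": 0,"ax": 0,"ay": 0,"az": 0}
    - {"claw": 0,"tx": 0,"ty": 0,"tz": 0,"ax": 0,"ay": 0,"az": 0}
    - {"claw": 0,"tx": 0,"ty": 0,"tz": -0.01,"ax": 0,"ay": 0,"az": 0}
    - {"claw": 0,"tx": 0,"ty": 0,"tz": -0.02,"ax": 0,"ay": 0,"az": 0}
    - {"claw": 0,"tx": 0,"ty": 0,"tz": -0.02,"ax": 0,"ay": 0,"az": 0}
    - {"claw": 0,"tx": 0,"ty": 0,"tz": -0.02,"ax": 0,"ay": 0,"az": 0}
    - {"claw": 0,"tx": 0,"ty": 0,"tz": -0.02,"ax": 0,"ay": 0,"az": 0}
    - {"claw": 0,"tx": 0,"ty": 0,"tz": -0.02,"ax": 0,"ay": 0,"az": 0}

```text
clock: 7.08
tcp_pos: [0.4477, -0.0291, 0.4483]
orientation: [-0.219, 3.134, -0.0]
contact_force: [0.4, -0.1, -0.2]
grip_width: 0.0849
gripper_force: 0.0
```

```bash
python3 - <<'E'
from h import *
o=r.get_obs(); print(o["tcp_pos"],o["orientation"],np.round(o["joints"],2),o["clock"])
f=r.grab_frame("wrist"); save(f,"w3.png")
tips(["notch_mark","lever_knob","crank_grip"],"wrist",o)
f=r.grab_frame("scene"); save(cv2.resize(f[100:300,200:400],None,fx=3,fy=3),"s1.png")
tips(["lever_knob","crank_grip"],"scene")
E
```

```text
[ 0.44767041 -0.02913763  0.44831117] [-2.19015172e-01  3.13375256e+00 -1.58371580e-04] [-0.45  0.04  0.39  2.04 -0.02  1.07  1.66] 7.0833
wrist notch_mark 0.65 [ 0.4759 -0.0247  0.1429]
wrist lever_knob 0.59 [ 0.4487 -0.029   0.179 ]
scene lever_knob 0.61 [ 0.4519 -0.0359  0.1766]
scene crank_grip 0.93 [0.6467 0.0073 0.2388]
```

View pics/w3.png

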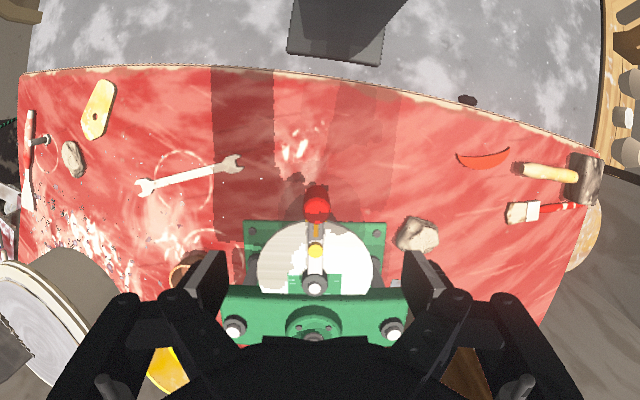

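The lever lies in the notch: knob (317,210), pivot (317,287) and boss (315,320) are in line, and its arm covers the mark. The knob is also measured at (0.449, -0.029), as expected. Moving over the crank grip.

Call:
arm_command:
  plan:
    - {"claw": 0,"tx": -0.03,"ty": 0.002,"tz": 0,"ax": 0,"ay": 0,"az": 0}
    - {"claw": 0,"tx": -0.03,"ty": 0.002,"tz": 0,"ax": 0,"ay": 0,"az": 0}
    - {"claw": 0,"tx": -0.03,"ty": 0.002,"tz": 0,"ax": 0,"ay": 0,"az": 0}
    - {"claw": 0,"tx": -0.03,"ty": 0.002,"tz": 0,"ax": 0,"ay": 0,"az": 0}
    - {"claw": 0,"tx": -0.03,"ty": 0.002,"tz": 0,"ax": 0,"ay": 0,"az": 0}
    - {"claw": 0,"tx": -0.03,"ty": 0.002,"tz": 0,"ax": 0,"ay": 0,"az": 0}
    - {"claw": 0,"tx": -0.022,"ty": 0,"tz": 0,"ax": 0,"ay": 0,"az": 0}
    - {"claw": 0,"tx": 0,"ty": 0,"tz": 0,"ax": 0,"ay": 0,"az": 0}
    - {"claw": 0,"tx": 0,"ty": 0,"tz": 0,"ax": 0,"ay": 0,"az": 0}
    - {"claw": 0,"tx": 0,"ty": 0,"tz": 0,"ax": 0,"ay": 0,"az": 0}

```text
clock: 8.27
tcp_pos: [0.6457, 0.011, 0.4456]
orientation: [0.219, -3.131, 0.001]
contact_force: [0.1, -0.9, -1.1]
grip_width: 0.0855
gripper_force: 0.0
```

```bash
python3 - <<'E'
from h import *
o=r.get_obs(); print(o["tcp_pos"],o["orientation"],np.round(o["joints"],2),o["clock"])
f=r.grab_frame("wrist"); save(f,"w4.png")
tips(["boss_top","notch_mark","lever_knob","crank_grip"],"wrist",o)
E
```

```text
[0.64565555 0.01098679 0.44556816] [ 2.19243174e-01 -3.13137975e+00  7.20585334e-04] [-0.4   0.41  0.4   1.6  -0.17  1.16  1.74] 8.2667
wrist boss_top 0.74 [ 0.5937 -0.0086  0.1758]
wrist boss_top 0.57 [ 0.4804 -0.0249  0.1415]
wrist notch_mark 0.73 [ 0.4789 -0.0203  0.1427]
wrist crank_grip 0.72 [0.646  0.0098 0.2466]
```

View pics/w4.png

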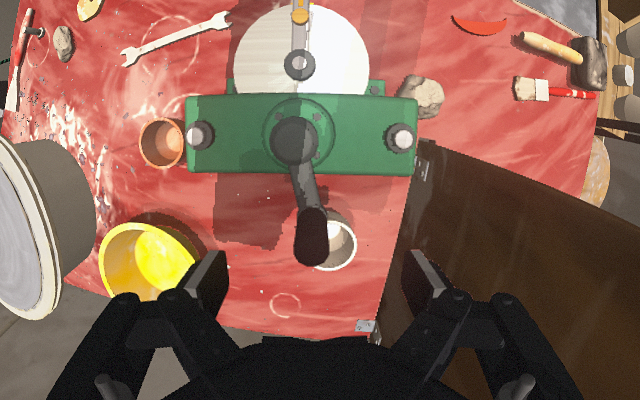

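The black grip (310,235) is centred between the open fingers, and the door panel at right (>410) is clear of them. Descending and gripping.

Call:
arm_command:
  plan:
    - {"claw": 0,"tx": 0,"ty": -0.001,"tz": 0.014,"ax": 0,"ay": 0,"az": 0}
    - {"claw": 0,"tx": 0,"ty": 0,"tz": 0.014,"ax": 0,"ay": 0,"az": 0}
    - {"claw": 0,"tx": 0,"ty": 0,"tz": 0.013,"ax": 0,"ay": 0,"az": 0}
    - {"claw": 1,"tx": 0,"ty": 0,"tz": 0,"ax": 0,"ay": 0,"az": 0}
    - {"claw": 1,"tx": 0,"ty": 0,"tz": 0,"ax": 0,"ay": 0,"az": 0}
    - {"claw": 1,"tx": 0,"ty": 0,"tz": 0,"ax": 0,"ay": 0,"az": 0}
    - {"claw": 1,"tx": 0,"ty": 0,"tz": 0,"ax": 0,"ay": 0,"az": 0}
    - {"claw": 1,"tx": 0,"ty": 0,"tz": 0,"ax": 0,"ay": 0,"az": 0}
    - {"claw": 1,"tx": 0,"ty": 0,"tz": 0,"ax": 0,"ay": 0,"az": 0}
    - {"claw": 1,"tx": 0,"ty": 0,"tz": 0,"ax": 0,"ay": 0,"az": 0}
  squeeze: 20

```text
clock: 9.35
tcp_pos: [0.6466, 0.0103, 0.4066]
orientation: [-0.22, 3.133, 0.0]
contact_force: [-1.5, -0.6, 3.8]
grip_width: 0.0192
gripper_force: 21.3
```

```bash
cat > arc.py <<'E'
import sys,numpy as np
a,s,n=map(float,sys.argv[1:4]); p=a+s*np.arange(int(n)+1)
print(np.round(np.c_[np.diff(-.055*np.cos(p)),np.diff(.055*np.sin(p))],4).tolist(), p[-1])
E
python3 arc.py .213 .08 8
```

```text
[[0.0011, 0.0043], [0.0014, 0.0042], [0.0018, 0.004], [0.0021, 0.0039], [0.0024, 0.0037], [0.0027, 0.0035], [0.0029, 0.0033], [0.0032, 0.003]] 0.853
```

Call:
arm_command:
  plan:
    - {"claw": 1,"tx": 0.0011,"ty": 0.0043,"tz": 0,"ax": 0,"ay": 0,"az": 0}
    - {"claw": 1,"tx": 0.0014,"ty": 0.0042,"tz": 0,"ax": 0,"ay": 0,"az": 0}
    - {"claw": 1,"tx": 0.0018,"ty": 0.004,"tz": 0,"ax": 0,"ay": 0,"az": 0}
    - {"claw": 1,"tx": 0.0021,"ty": 0.0039,"tz": 0,"ax": 0,"ay": 0,"az": 0}
    - {"claw": 1,"tx": 0.0024,"ty": 0.0037,"tz": 0,"ax": 0,"ay": 0,"az": 0}
    - {"claw": 1,"tx": 0.0027,"ty": 0.0035,"tz": 0,"ax": 0,"ay": 0,"az": 0}
    - {"claw": 1,"tx": 0.0029,"ty": 0.0033,"tz": 0,"ax": 0,"ay": 0,"az": 0}
    - {"claw": 1,"tx": 0.0032,"ty": 0.003,"tz": 0,"ax": 0,"ay": 0,"az": 0}
    - {"claw": 1,"tx": 0,"ty": 0,"tz": 0,"ax": 0,"ay": 0,"az": 0}
    - {"claw": 1,"tx": 0,"ty": 0,"tz": 0,"ax": 0,"ay": 0,"az": 0}

```text
clock: 10.18
tcp_pos: [0.6242, 0.0375, 0.4064]
orientation: [0.22, -3.133, 0.0]
contact_force: [-3.5, -1.9, 7.7]
grip_width: 0.0192
gripper_force: 21.7
```

```bash
python3 arc.py .856 .05 8
```

```text
[[0.0021, 0.0017], [0.0022, 0.0016], [0.0023, 0.0015], [0.0024, 0.0014], [0.0024, 0.0013], [0.0025, 0.0012], [0.0025, 0.001], [0.0026, 0.0009]] 1.256
```

Call:
arm_command:
  plan:
    - {"claw": 1,"tx": 0.0021,"ty": 0.0017,"tz": 0,"ax": 0,"ay": 0,"az": 0}
    - {"claw": 1,"tx": 0.0022,"ty": 0.0016,"tz": 0,"ax": 0,"ay": 0,"az": 0}
    - {"claw": 1,"tx": 0.0023,"ty": 0.0015,"tz": 0,"ax": 0,"ay": 0,"az": 0}
    - {"claw": 1,"tx": 0.0024,"ty": 0.0014,"tz": 0,"ax": 0,"ay": 0,"az": 0}
    - {"claw": 1,"tx": 0,"ty": 0,"tz": 0,"ax": 0,"ay": 0,"az": 0}
    - {"claw": 1,"tx": 0,"ty": 0,"tz": 0,"ax": 0,"ay": 0,"az": 0}
    - {"claw": 1,"tx": 0,"ty": 0,"tz": 0,"ax": 0,"ay": 0,"az": 0}
    - {"claw": 1,"tx": 0,"ty": 0,"tz": 0,"ax": 0,"ay": 0,"az": 0}
    - {"claw": 1,"tx": 0,"ty": 0,"tz": 0,"ax": 0,"ay": 0,"az": 0}
    - {"claw": 1,"tx": 0,"ty": 0,"tz": 0,"ax": 0,"ay": 0,"az": 0}

```text
clock: 11.02
tcp_pos: [0.6122, 0.0434, 0.4022]
orientation: [0.221, -3.122, -0.001]
contact_force: [-6.9, -1.5, -8.1]
grip_width: 0.0191
gripper_force: 20.3
```

The drop was felt: Fz went from +8 to -8 N, with the screw at about -0.1. Now I loosen the fingers to let it fall, follow it down, and regrip.

Call:
arm_command:
  plan:
    - {"claw": 0.65,"tx": 0,"ty": 0,"tz": 0,"ax": 0,"ay": 0,"az": 0}
    - {"claw": 0.65,"tx": 0,"ty": 0,"tz": 0,"ax": 0,"ay": 0,"az": 0}
    - {"claw": 0.65,"tx": 0,"ty": 0,"tz": 0,"ax": 0,"ay": 0,"az": 0}
    - {"claw": 0.65,"tx": 0,"ty": 0,"tz": 0,"ax": 0,"ay": 0,"az": 0}
    - {"claw": 0.65,"tx": 0,"ty": 0,"tz": 0.005,"ax": 0,"ay": 0,"az": 0}
    - {"claw": 0.65,"tx": 0,"ty": 0,"tz": 0.005,"ax": 0,"ay": 0,"az": 0}
    - {"claw": 0.65,"tx": 0,"ty": 0,"tz": 0,"ax": 0,"ay": 0,"az": 0}
    - {"claw": 0.65,"tx": 0,"ty": 0,"tz": 0,"ax": 0,"ay": 0,"az": 0}
    - {"claw": 0.65,"tx": 0,"ty": 0,"tz": 0,"ax": 0,"ay": 0,"az": 0}
    - {"claw": 0.65,"tx": 0,"ty": 0,"tz": 0,"ax": 0,"ay": 0,"az": 0}

```text
clock: 11.85
tcp_pos: [0.6151, 0.0424, 0.3958]
orientation: [-0.22, 3.134, 0.0]
contact_force: [-0.0, -0.4, 0.1]
grip_width: 0.0298
gripper_force: 0.0
```

```bash
python3 - <<'E'
from h import *
o=r.get_obs(); print(o["tcp_pos"],o["orientation"],np.round(o["joints"],2),o["clock"])
f=r.grab_frame("scene"); save(cv2.resize(f[110:270,220:390],None,fx=3.5,fy=3.5),"s2.png")
tips(["crank_grip","lever_knob"],"scene")
r.grab_frame("wrist"); tips(["crank_grip"],"wrist",o)
E
```

```text
[0.61514226 0.04241882 0.39580016] [-2.20448597e-01  3.13361799e+00  9.22291668e-05] [-0.45  0.4   0.38  1.73 -0.17  1.04  1.69] 11.85
scene lever_knob 0.95 [ 0.4513 -0.0354  0.1748]
scene lever_knob 0.16 [ 0.5956 -0.009   0.1701]
wrist crank_grip 0.9 [0.6085 0.0443 0.2309]
```

View pics/s2.png

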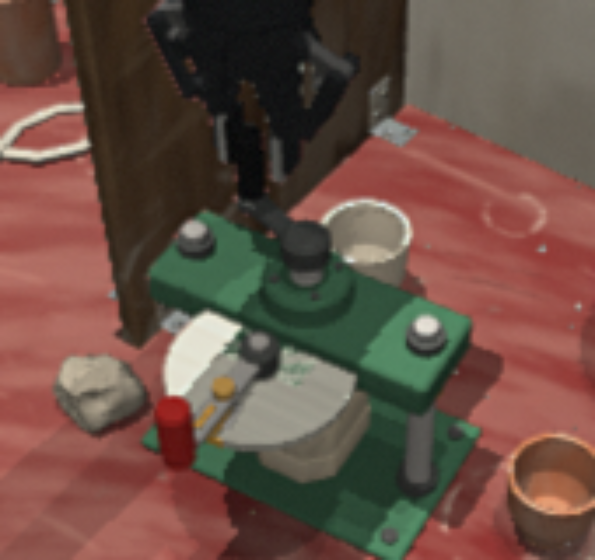

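The crop shows the lever still in the notch, the black grip (~(250,165)) between the loose fingers, and the bystanders unmoved. The grip is at z≈0.231, so it dropped ~14 mm. Regripping.

Call:
arm_command:
  plan:
    - {"claw": 0.65,"tx": 0.004,"ty": 0.001,"tz": 0.002,"ax": 0,"ay": 0,"az": 0}
    - {"claw": 0.65,"tx": 0,"ty": 0,"tz": 0.002,"ax": 0,"ay": 0,"az": 0}
    - {"claw": 1,"tx": 0,"ty": 0,"tz": 0,"ax": 0,"ay": 0,"az": 0}
    - {"claw": 1,"tx": 0,"ty": 0,"tz": 0,"ax": 0,"ay": 0,"az": 0}
    - {"claw": 1,"tx": 0,"ty": 0,"tz": 0,"ax": 0,"ay": 0,"az": 0}
    - {"claw": 1,"tx": 0,"ty": 0,"tz": 0,"ax": 0,"ay": 0,"az": 0}
    - {"claw": 1,"tx": 0,"ty": 0,"tz": 0,"ax": 0,"ay": 0,"az": 0}
    - {"claw": 1,"tx": 0,"ty": 0,"tz": 0,"ax": 0,"ay": 0,"az": 0}
    - {"claw": 1,"tx": 0,"ty": 0,"tz": 0,"ax": 0,"ay": 0,"az": 0}
    - {"claw": 1,"tx": 0,"ty": 0,"tz": 0,"ax": 0,"ay": 0,"az": 0}
  squeeze: 20

```text
clock: 12.93
tcp_pos: [0.6109, 0.0432, 0.3915]
orientation: [0.221, -3.134, -0.0]
contact_force: [0.0, 2.3, -4.2]
grip_width: 0.0196
gripper_force: 20.5
```

```bash
for i in 0 1 2 3 4 5; do python3 -c "print(1.119-1.05*$i)" | xargs -I{} python3 arc.py {} -.105 10; done
```

```text
[[-0.0051, -0.0028], [-0.0047, -0.0033], [-0.0044, -0.0038], [-0.0039, -0.0042], [-0.0035, -0.0046], [-0.003, -0.0049], [-0.0024, -0.0052], [-0.0019, -0.0055], [-0.0013, -0.0056], [-0.0007, -0.0057]] 0.06899999999999995
[[-0.0001, -0.0058], [0.0005, -0.0057], [0.0011, -0.0057], [0.0017, -0.0055], [0.0023, -0.0053], [0.0028, -0.005], [0.0033, -0.0047], [0.0038, -0.0043], [0.0042, -0.0039], [0.0046, -0.0035]] -0.9810000000000001
[[0.005, -0.003], [0.0052, -0.0024], [0.0055, -0.0019], [0.0056, -0.0013], [0.0057, -0.0007], [0.0058, -0.0001], [0.0057, 0.0005], [0.0057, 0.0011], [0.0055, 0.0017], [0.0053, 0.0023]] -2.031
[[0.005, 0.0028], [0.0047, 0.0033], [0.0043, 0.0038], [0.0039, 0.0043], [0.0034, 0.0046], [0.0029, 0.005], [0.0024, 0.0053], [0.0018, 0.0055], [0.0012, 0.0056], [0.0007, 0.0057]] -3.0810000000000004
[[0.0, 0.0058], [-0.0006, 0.0057], [-0.0012, 0.0057], [-0.0017, 0.0055], [-0.0023, 0.0053], [-0.0029, 0.005], [-0.0034, 0.0047], [-0.0038, 0.0043], [-0.0043, 0.0039], [-0.0047, 0.0034]] -4.131
[[-0.005, 0.0029], [-0.0053, 0.0024], [-0.0055, 0.0018], [-0.0056, 0.0012], [-0.0057, 0.0006], [-0.0058, 0.0], [-0.0057, -0.0006], [-0.0057, -0.0012], [-0.0055, -0.0018], [-0.0053, -0.0023]] -5.181
```

Call:
arm_command:
  plan:
    - {"claw": 1,"tx": -0.0051,"ty": -0.0028,"tz": 0.0002,"ax": 0,"ay": 0,"az": 0}
    - {"claw": 1,"tx": -0.0047,"ty": -0.0033,"tz": 0.0002,"ax": 0,"ay": 0,"az": 0}
    - {"claw": 1,"tx": -0.0044,"ty": -0.0038,"tz": 0.0002,"ax": 0,"ay": 0,"az": 0}
    - {"claw": 1,"tx": -0.0039,"ty": -0.0042,"tz": 0.0002,"ax": 0,"ay": 0,"az": 0}
    - {"claw": 1,"tx": -0.0035,"ty": -0.0046,"tz": 0.0002,"ax": 0,"ay": 0,"az": 0}
    - {"claw": 1,"tx": -0.003,"ty": -0.0049,"tz": 0.0002,"ax": 0,"ay": 0,"az": 0}
    - {"claw": 1,"tx": -0.0024,"ty": -0.0052,"tz": 0.0002,"ax": 0,"ay": 0,"az": 0}
    - {"claw": 1,"tx": -0.0019,"ty": -0.0055,"tz": 0.0002,"ax": 0,"ay": 0,"az": 0}
    - {"claw": 1,"tx": -0.0013,"ty": -0.0056,"tz": 0.0002,"ax": 0,"ay": 0,"az": 0}
    - {"claw": 1,"tx": -0.0007,"ty": -0.0057,"tz": 0.0002,"ax": 0,"ay": 0,"az": 0}

```text
clock: 13.77
tcp_pos: [0.6495, 0.0016, 0.3898]
orientation: [-0.22, 3.13, -0.001]
contact_force: [5.3, 2.8, -6.2]
grip_width: 0.0191
gripper_force: 20.3
```

Call:
arm_command:
  plan:
    - {"claw": 1,"tx": -0.0001,"ty": -0.0058,"tz": 0.0003,"ax": 0,"ay": 0,"az": 0}
    - {"claw": 1,"tx": 0.0005,"ty": -0.0057,"tz": 0.0003,"ax": 0,"ay": 0,"az": 0}
    - {"claw": 1,"tx": 0.0011,"ty": -0.0057,"tz": 0.0003,"ax": 0,"ay": 0,"az": 0}
    - {"claw": 1,"tx": 0.0017,"ty": -0.0055,"tz": 0.0003,"ax": 0,"ay": 0,"az": 0}
    - {"claw": 1,"tx": 0.0023,"ty": -0.0053,"tz": 0.0003,"ax": 0,"ay": 0,"az": 0}
    - {"claw": 1,"tx": 0.0028,"ty": -0.005,"tz": 0.0003,"ax": 0,"ay": 0,"az": 0}
    - {"claw": 1,"tx": 0.0033,"ty": -0.0047,"tz": 0.0003,"ax": 0,"ay": 0,"az": 0}
    - {"claw": 1,"tx": 0.0038,"ty": -0.0043,"tz": 0.0003,"ax": 0,"ay": 0,"az": 0}
    - {"claw": 1,"tx": 0.0042,"ty": -0.0039,"tz": 0.0003,"ax": 0,"ay": 0,"az": 0}
    - {"claw": 1,"tx": 0.0046,"ty": -0.0035,"tz": 0.0003,"ax": 0,"ay": 0,"az": 0}

```text
clock: 14.6
tcp_pos: [0.6309, -0.052, 0.3872]
orientation: [-0.218, 3.133, -0.002]
contact_force: [3.8, -1.6, -1.1]
grip_width: 0.0193
gripper_force: 20.8
```

Call:
arm_command:
  plan:
    - {"claw": 1,"tx": 0.005,"ty": -0.003,"tz": 0.0002,"ax": 0,"ay": 0,"az": 0}
    - {"claw": 1,"tx": 0.0052,"ty": -0.0024,"tz": 0.0002,"ax": 0,"ay": 0,"az": 0}
    - {"claw": 1,"tx": 0.0055,"ty": -0.0019,"tz": 0.0002,"ax": 0,"ay": 0,"az": 0}
    - {"claw": 1,"tx": 0.0056,"ty": -0.0013,"tz": 0.0002,"ax": 0,"ay": 0,"az": 0}
    - {"claw": 1,"tx": 0.0057,"ty": -0.0007,"tz": 0.0002,"ax": 0,"ay": 0,"az": 0}
    - {"claw": 1,"tx": 0.0058,"ty": -0.0001,"tz": 0.0002,"ax": 0,"ay": 0,"az": 0}
    - {"claw": 1,"tx": 0.0057,"ty": 0.0005,"tz": 0.0002,"ax": 0,"ay": 0,"az": 0}
    - {"claw": 1,"tx": 0.0057,"ty": 0.0011,"tz": 0.0002,"ax": 0,"ay": 0,"az": 0}
    - {"claw": 1,"tx": 0.0055,"ty": 0.0017,"tz": 0.0002,"ax": 0,"ay": 0,"az": 0}
    - {"claw": 1,"tx": 0.0053,"ty": 0.0023,"tz": 0.0002,"ax": 0,"ay": 0,"az": 0}

```text
clock: 15.43
tcp_pos: [0.5765, -0.0611, 0.3848]
orientation: [-0.221, 3.134, 0.001]
contact_force: [1.9, -1.0, 3.4]
grip_width: 0.019
gripper_force: 21.1
```

Call:
arm_command:
  plan:
    - {"claw": 1,"tx": 0.005,"ty": 0.0028,"tz": 0.0002,"ax": 0,"ay": 0,"az": 0}
    - {"claw": 1,"tx": 0.0047,"ty": 0.0033,"tz": 0.0002,"ax": 0,"ay": 0,"az": 0}
    - {"claw": 1,"tx": 0.0043,"ty": 0.0038,"tz": 0.0002,"ax": 0,"ay": 0,"az": 0}
    - {"claw": 1,"tx": 0.0039,"ty": 0.0043,"tz": 0.0002,"ax": 0,"ay": 0,"az": 0}
    - {"claw": 1,"tx": 0.0034,"ty": 0.0046,"tz": 0.0002,"ax": 0,"ay": 0,"az": 0}
    - {"claw": 1,"tx": 0.0029,"ty": 0.005,"tz": 0.0002,"ax": 0,"ay": 0,"az": 0}
    - {"claw": 1,"tx": 0.0024,"ty": 0.0053,"tz": 0.0002,"ax": 0,"ay": 0,"az": 0}
    - {"claw": 1,"tx": 0.0018,"ty": 0.0055,"tz": 0.0002,"ax": 0,"ay": 0,"az": 0}
    - {"claw": 1,"tx": 0.0012,"ty": 0.0056,"tz": 0.0002,"ax": 0,"ay": 0,"az": 0}
    - {"claw": 1,"tx": 0.0007,"ty": 0.0057,"tz": 0.0002,"ax": 0,"ay": 0,"az": 0}

```text
clock: 16.27
tcp_pos: [0.5414, -0.0196, 0.3831]
orientation: [-0.222, 3.13, -0.0]
contact_force: [9.4, 0.0, -0.8]
grip_width: 0.0191
gripper_force: 20.8
```

Call:
arm_command:
  plan:
    - {"claw": 1,"tx": -0.0005,"ty": 0.0058,"tz": 0.0002,"ax": 0,"ay": 0,"az": 0}
    - {"claw": 1,"tx": -0.0011,"ty": 0.0057,"tz": 0.0002,"ax": 0,"ay": 0,"az": 0}
    - {"claw": 1,"tx": -0.0012,"ty": 0.0057,"tz": 0.0002,"ax": 0,"ay": 0,"az": 0}
    - {"claw": 1,"tx": -0.0017,"ty": 0.0055,"tz": 0.0002,"ax": 0,"ay": 0,"az": 0}
    - {"claw": 1,"tx": -0.0023,"ty": 0.0053,"tz": 0.0002,"ax": 0,"ay": 0,"az": 0}
    - {"claw": 1,"tx": -0.0029,"ty": 0.005,"tz": 0.0002,"ax": 0,"ay": 0,"az": 0}
    - {"claw": 1,"tx": -0.0034,"ty": 0.0047,"tz": 0.0002,"ax": 0,"ay": 0,"az": 0}
    - {"claw": 1,"tx": -0.0038,"ty": 0.0043,"tz": 0.0002,"ax": 0,"ay": 0,"az": 0}
    - {"claw": 1,"tx": -0.0043,"ty": 0.0039,"tz": 0.0002,"ax": 0,"ay": 0,"az": 0}
    - {"claw": 1,"tx": -0.0047,"ty": 0.0034,"tz": 0.0002,"ax": 0,"ay": 0,"az": 0}

```text
clock: 17.1
tcp_pos: [0.559, 0.031, 0.3808]
orientation: [0.219, -3.133, 0.003]
contact_force: [0.9, -4.8, 5.2]
grip_width: 0.0193
gripper_force: 21.4
```

Call:
arm_command:
  plan:
    - {"claw": 1,"tx": -0.005,"ty": 0.0029,"tz": 0.0002,"ax": 0,"ay": 0,"az": 0}
    - {"claw": 1,"tx": -0.0053,"ty": 0.0024,"tz": 0.0002,"ax": 0,"ay": 0,"az": 0}
    - {"claw": 1,"tx": -0.0055,"ty": 0.0018,"tz": 0.0002,"ax": 0,"ay": 0,"az": 0}
    - {"claw": 1,"tx": -0.0056,"ty": 0.0012,"tz": 0.0002,"ax": 0,"ay": 0,"az": 0}
    - {"claw": 1,"tx": -0.0057,"ty": 0.0006,"tz": 0.0002,"ax": 0,"ay": 0,"az": 0}
    - {"claw": 1,"tx": -0.0058,"ty": 0,"tz": 0.0002,"ax": 0,"ay": 0,"az": 0}
    - {"claw": 1,"tx": -0.0057,"ty": -0.0006,"tz": 0.0002,"ax": 0,"ay": 0,"az": 0}
    - {"claw": 1,"tx": -0.0057,"ty": -0.0012,"tz": 0.0002,"ax": 0,"ay": 0,"az": 0}
    - {"claw": 1,"tx": -0.0055,"ty": -0.0018,"tz": 0.0002,"ax": 0,"ay": 0,"az": 0}
    - {"claw": 1,"tx": -0.0053,"ty": -0.0023,"tz": 0.0002,"ax": 0,"ay": 0,"az": 0}

```text
clock: 17.93
tcp_pos: [0.6127, 0.043, 0.3786]
orientation: [0.221, -3.13, -0.001]
contact_force: [-4.3, -1.4, 9.0]
grip_width: 0.0194
gripper_force: 22.0
```

Call:
arm_command:
  plan:
    - {"claw": 1,"tx": 0,"ty": 0,"tz": 0,"ax": 0,"ay": 0,"az": 0}
    - {"claw": 1,"tx": 0,"ty": 0,"tz": 0,"ax": 0,"ay": 0,"az": 0}
    - {"claw": 1,"tx": 0,"ty": 0,"tz": 0,"ax": 0,"ay": 0,"az": 0}
    - {"claw": 1,"tx": 0,"ty": 0,"tz": 0,"ax": 0,"ay": 0,"az": 0}
    - {"claw": 1,"tx": 0,"ty": 0,"tz": 0,"ax": 0,"ay": 0,"az": 0}
    - {"claw": 1,"tx": 0,"ty": 0,"tz": 0,"ax": 0,"ay": 0,"az": 0}
    - {"claw": 1,"tx": 0,"ty": 0,"tz": 0,"ax": 0,"ay": 0,"az": 0}
    - {"claw": 1,"tx": 0,"ty": 0,"tz": 0,"ax": 0,"ay": 0,"az": 0}
    - {"claw": 1,"tx": 0,"ty": 0,"tz": 0,"ax": 0,"ay": 0,"az": 0}
    - {"claw": 1,"tx": 0,"ty": 0,"tz": 0,"ax": 0,"ay": 0,"az": 0}
  squeeze: 40

```text
clock: 18.77
tcp_pos: [0.6132, 0.0428, 0.3788]
orientation: [0.221, -3.133, -0.0]
contact_force: [0.6, -3.0, 5.2]
grip_width: 0.0183
gripper_force: 38.9
```

```bash
python3 - <<'E'
from h import *
o=r.get_obs(); d=np.array(o["tcp_pos"][:2])-[.595,-.009]; print(o["tcp_pos"],np.linalg.norm(d),np.arctan2(d[1],d[0])-.139,o["clock"])
f=r.grab_frame("scene"); save(cv2.resize(f[110:270,220:390],None,fx=3.5,fy=3.5),"s3.png")
tips(["lever_knob","crank_grip"],"scene")
r.grab_frame("wrist"); tips(["crank_grip"],"wrist",o)
E
```

```text
[0.61323021 0.04275239 0.37878067] 0.05486939771297794 1.0931110353150961 18.7667
scene lever_knob 0.76 [ 0.452  -0.0326  0.1784]
scene crank_grip 0.86 [0.6098 0.0412 0.216 ]
scene crank_grip 0.73 [ 0.4888 -0.2154 -0.0007]
wrist crank_grip 0.83 [0.6133 0.0446 0.2194]
```

View pics/s3.png

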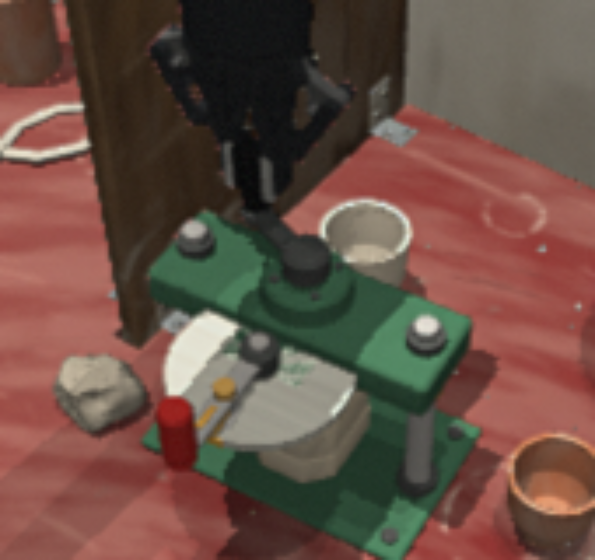

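The crank has come round one full turn, from about -0.12 to about 6.19. The grip is at z≈0.218, so ~26 mm down from the start. It is held firmly at 39 N and at rest, the lever is in the notch, and the bystanders are in place.

```bash
python3 -c "
from bench import r
print(r.hand_in())"
```

```text
the job is handed in; nothing more can be done
None
```

I've handed the job in at about 19 s on the robot's clock. The lever is in the notch, the screw was backed off until the drop was felt and then turned forward one full turn (to about 6.2 rad), and the crank grip is still held at about 39 N; no verdict came back from the hand-in.

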